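# Draw the oven damper with an S-hook

### The arm

A 7-joint arm with a two-finger parallel gripper is mounted at the origin on the work surface. World frame = base frame: x ahead of the robot, y to its left, z up, the work surface at z = 0. Lengths are in m, angles in rad, forces in N, time in s.
With the tool pointing down it reaches from about 0.4 to 0.85 m from the base axis. Payload 10.4 kg.
Tool frame: the origin (TCP) lies midway between the tips of the shut fingers; the grasp point (between the pads) lies 19 mm behind it; z points along the fingers, y is the line along which they close (so a half turn about z gives the same grasp; the last joint's range is limited). The gripper opens to 87 mm and grips with 3 to 60 N. Pads are 19 mm wide; open, the fingers measure 117 mm over their backs; the gripper's body (75 mm by 190 mm) begins 51 mm behind the grasp point.
Start: joints at [1.307, 0.332, -0.065, 1.46, 0.022, 1.35, -0.088], TCP at [0.149, -0.607, 0.223] pointing down, gripper open.
Joint ranges: [-2.6, 2.6], [-0.5, 2.12], [-1.47, 1.34], [0.16, 2.42], [-1.27, 4.41], [0.06, 2.06], [-2.6, 2.6]. Speed limits (rad/s): [2.22, 2.22, 2.79, 2.79, 3.14, 3.14, 3.14].

### API

Orientations are given as a unit quaternion [x, y, z, w].
In Python, from bench import r gives the robot as it stands.
- The arm moves only by the tool arm_command, never from a script. Its arguments are lists of equal length, an entry for each row: "xyz": the shift along the world's x, y, z in m, a list of three; "rot": the turn, a rotation vector about the world's x, y, z in rad, a list of three. In form: {"xyz": [[tx, ty, tz], ...], "rot": [[ax, ay, az], ...]}. A call has 1 to 20 rows; each row is the pose to reach, as a shift and turn from the pose commanded when the call began; what a row does not reach only later rows make up. A row lasts 1/12 s, in which the tool goes at most 41.7 mm and 7.16 degrees, less where a joint would pass 70% of its speed; a pose out of reach is approached as far as the arm can. A call with a gripper value outside its range is refused whole. "grip" is the opening, from 0 (shut) to 1 (fully open), set as the call begins (left out, the last holds). The fingers move at their own pace and stop on an object; "squeeze" is the grip in N (left out, the last holds). Time passes only in rows, so rows that repeat a pose let the fingers close. It gives the time, the measured TCP pose, the force, the opening and the grip force at its end, in the units of the state.
- r.read_state(): the state, without advancing time (a new reading comes with each control period).
- r.camera(name): name is "scene" or "side" or "wrist"; returns the picture (400x640x3 uint8, red, green, blue); there is no depth.
- r.camera_model(name): a dict with "fx", "fy", "cx", "cy" (pixels), "T" (4x4, takes a point from camera to world coordinates). Camera axes: x right, y up, looking along -z (the intrinsics and any distortion apply to the point x, -y, -z); pixel columns grow to the right and rows downward; lengths in m; the calibration is good to about 2 mm. A picture is of the moment at which its call begins: read the wrist's pose just before it. camera_model takes no time and is no camera call; for the wrist camera it gives the pose at the moment of the call.
- r.close_job(): hands the job in; it is judged then, once.
Trained networks look in the newest picture that a camera, given by its name, has taken for a name from the list of things; names that differ only in an ending like _2 or _b are one class to them, and where a whole thing is asked for, a point or a joint stands for the part that bears it (a point fixed in the world has none). Each returns a list of dicts, best first, with "conf" (0 to 1); they miss things now and then, are a little off and sometimes report something else, mostly with a low value. They report only what shows in the picture. A call takes as long as a camera call. They do not tell look-alikes from the thing itself.
- r.look_for(label, camera): "at" ([x, y, z] in m, in the coordinates of the camera as it stood for that picture, good to about 4 mm: the middle of the surface that is visible of it).
- r.spot_point(label, camera): "at" ([x, y, z] in m, in the coordinates of the camera as it stood for that picture, good to about 4 mm: a listed point, or the origin of a listed thing).
The state is a dict: "time": time; "joint_positions": joint angles; "joint_vel": joint speeds; "joint_torque": joint torques, N m; "ee_pos": TCP position; "eef_rot": TCP orientation; "ft_force": force on the tool from outside, world axes, zero at the start; "torque": the same for the moment, N m; "width": finger opening in m; "grip_force": force on a finger pad.
Only numpy, scipy, OpenCV 4.12 (cv2) and the standard library are available. Lean on these libraries where they do the work, as an engineer would, in place of code of your own. Each camera call takes 0.05 s, during which the arm holds its last target. There are 200 camera calls.

### The job

Open the flue damper of the grey bench oven with the S-hook: take the hook from its wooden block by the yellow grip, feel its tip down through the hole in the damper's brass tongue, and draw the damper out all the way to its stop. Then let go, leaving the hook hanging in the hole. Be gentle: never push or pull hard on the oven or its springy tongue, touch them only with the hook, and leave the jar, the tumbler and the shears where they are.

Things in the scene. Friction and masses are not known exactly. Their poses are not given: they have to be found in the camera images.
- oven: Grey bench oven, fixed, 240 deep (x) x 300 wide (y) x 260 mm high. Origin: centre of its underside. Its front (120 mm from the origin) looks along its own -x. The brass tongue is a level plate 84 mm wide (y), 4 mm thick, sticking out of the front with its upper face 162 mm above the bench. It is springy: pressed down at the hole it gives about 1 mm per 2 N. Sideways it is firm up to some 20 N.
- damper (a joint): How far the damper is drawn out, in m: starts between 0 and 0.015 (nearly shut), its stop is at 0.060 (fully open). It slides along the oven's own -x. Drawing it takes about 4 to 6 N; it stays where it is left.
- tongue (a point): Point moving with the damper: on its centre line (oven's y = 0), level with the tongue's upper face, as far from the oven's front as the hole's centre (60 mm + opening). Axes as the oven's: +x into the oven. The hole is round, 12 mm; the tongue ends 15 mm beyond it (-x). The tongue is bolted on in slots: the hole stands up to 18 mm to either side (y) of this point, and no reading tells where.
- hook: S-hook of 7 mm round steel, 161 mm high, about 140 g, upright in its own x-z plane. Origin: its foot, on the middle line. Yellow grip on top, 26 (x) x 14 (y) x 58 mm, from z = 103 to 161: take it across y. Upper bow: shank at x = -15, free tip at x = +15 (wire centres), inner top z = 97. Shank straight from z = 88 down to 45, slanting to x = 15 at z = 22; lower bow x -18.5 to 18.5, z 0 to 30.
- hook_tip (a point): The rounded end of the hook's free upper tip, which points down: (15, 0, 71) mm in the hook's frame; axes as the hook's. To hook the tongue, the hook's +x points along the oven's +x, the tongue's end coming between tip and shank, the lower bow staying below the tongue.
- hook_bow (a point): Inner top of the hook's upper bow, where it will rest on the tongue: (0, 0, 97) mm in the hook's frame; axes as the hook's.
- block: Fixed wooden block, 70 (x) x 50 (y) x 42 mm high, with a slot along its x (38.6 x 8.8 mm, floor 8 mm above the bench) in which the hook's lower bow stands, the hook's axes along the block's; lift the hook straight up. Origin: centre of its underside.
- jar: Amber glass jar with a steel cap, 68 mm across, 100 mm high. To be left alone. Origin: centre of its underside.
- tumbler: Green glass tumbler, 70 mm across, 85 mm high. To be left alone. Origin: centre of its underside.
- shears: Steel shears with a yellow bow handle lying on the bench, 230 x 56 x 12 mm. To be left alone. Origin: on the bench, near the middle.
Things that resemble listed ones, but are neither listed nor needed, are in the scene too. What is shaped like the hook but green is not meant.

How it is judged:
On the way, in this order (a step that is already met when the one before it is completed fails the run):
1. the hook's tip has gone down through the hole in the tongue (z of hook_tip in the frame of tongue below -0.012 m and z of hook_bow in the frame of tongue above -0.004 m and x of hook_tip in the frame of tongue between -0.012 and 0.02 m and y of hook_tip in the frame of tongue between -0.023 and 0.023 m and value of joint damper below 0.045 m), for 0.2 s.
2. the damper is drawn to its stop with the hook through the hole (z of hook_tip in the frame of tongue below -0.012 m and z of hook_bow in the frame of tongue above -0.004 m and x of hook_tip in the frame of tongue between -0.012 and 0.02 m and y of hook_tip in the frame of tongue between -0.023 and 0.023 m and value of joint damper above 0.055 m), for 0.1 s.
At the end, for the whole second after the job is handed in: The damper is drawn out at least 53 mm (its stop is at 60 mm); the hook hangs at rest in the hole of the tongue, its tip at least 12 mm below the tongue's upper face and its upper bow over the tongue, within 0.5 rad of upright; the robot has let go (value of joint damper above 0.053 m and z of hook_tip in the frame of tongue below -0.012 m and z of hook_bow in the frame of tongue above -0.004 m and x of hook_tip in the frame of tongue between -0.012 and 0.02 m and y of hook_tip in the frame of tongue between -0.023 and 0.023 m and linear speed of hook below 0.02 m/s and angular speed of hook below 0.5 rad/s and angle between hook's own z axis and vertical below 0.5 rad); the robot touches nothing.
It fails at once if the hook pushes or pulls on the oven or its tongue with more than 20 N (contact force between hook and oven above 20 N).
It fails at once if the robot itself touches the oven or the tongue (contact force between any of the fingers, the arm and oven above 1 N).
It fails at once if a bystander is moved more than 20 mm (distance of any of jar, tumbler, shears from where it was at the start of the episode above 0.02 m).
It also fails if it takes over 61 s, if anything falls off the work surface, if the arm or the gripper's body presses on something with over 40 N, if the wrist force passes 120 N, or if a joint passes its speed limit or range.

## Working session

There is one attempt and no reset: what is moved stays moved. The work goes in short steps, Python scripts to look and compute and a tool call to move; the robot and the scene stay as the last step left them, time stands still between calls to the robot, and variables do not carry over. Pictures are saved under pics/ and viewed, at most 10 in all, crops included, and the job is handed in when it is done.

Besides the shell and the picture viewer there is one more tool, called after "Emit:" in YAML: its name, and indented under it one key for each argument. arm_command: Moves the arm, as the interface text tells. Its arguments: {"type":"object","properties":{"xyz":{"type":"array"},"rot":{"type":"array"},"grip":{"type":"number"},"squeeze":{"type":"number"}},"required":["xyz","rot"]}

```bash
mkdir -p pics
cat > h.py <<'E'
from bench import r
import numpy as np, cv2
from scipy.spatial.transform import Rotation as R
def snap(c,fn=None):
    T=np.array(r.camera_model(c)["T"]); im=r.camera(c)
    if fn: cv2.imwrite("pics/"+fn,im[:,:,::-1])
    return T,im
def w(T,p): return (T@np.r_[p,1])[:3]
def px(c,p):
    m=r.camera_model(c); q=np.linalg.inv(m["T"])@np.r_[p,1]
    return [m["fx"]*q[0]/-q[2]+m["cx"], m["fy"]*-q[1]/-q[2]+m["cy"]]
E
python3 - <<'E'
from h import *
s=r.read_state();print(s["time"],s["ee_pos"],s["eef_rot"],s["width"])
for c in ["scene","side"]:
    T,im=snap(c,c+"0.png"); m=r.camera_model(c); print(c,{k:m[k] for k in m if k!="T"},np.round(T,3).tolist())
    for l in ["oven","tongue","hook","hook_tip","block","jar","tumbler","shears"]:
        for f in (r.spot_point,):
            print(l,[(round(d["conf"],2),np.round(w(T,d["at"]),3).tolist()) for d in f(l,c)])
print(r.read_state()["time"])
E
```

```text
0.0 [ 0.14894187 -0.60658105  0.2217278 ] [ 9.92757653e-01  1.20131985e-01 -1.09991159e-04 -7.32388742e-04] 0.08720912439839501
scene {'fx': 391.07615982568205, 'fy': 391.07615982568205, 'cx': 320.34111542214725, 'cy': 194.29630905535615} [[-0.446, -0.621, 0.644, 1.233], [0.895, -0.308, 0.322, 0.471], [-0.001, 0.72, 0.694, 0.825], [0.0, 0.0, 0.0, 1.0]]
oven [(0.76, [0.6, -0.237, 0.001])]
tongue [(0.94, [0.626, -0.048, 0.159])]
hook [(0.94, [0.561, 0.559, 0.003]), (0.72, [0.533, 0.222, 0.011]), (0.56, [0.428, 0.022, -0.0]), (0.3, [0.373, 0.466, -0.001])]
hook_tip [(0.94, [0.51, 0.613, 0.009]), (0.78, [0.39, 0.086, 0.006]), (0.72, [0.535, 0.211, 0.075]), (0.69, [0.314, -0.239, 0.001])]
block [(0.96, [0.526, 0.219, -0.004])]
jar [(0.83, [0.699, 0.314, -0.003])]
tumbler [(0.98, [0.759, 0.116, -0.004]), (0.68, [0.625, -0.048, 0.159]), (0.17, [0.697, 0.312, 0.003])]
shears [(0.8, [0.371, 0.467, -0.003])]
side {'fx': 489.98342922993544, 'fy': 489.98342922993544, 'cx': 316.4761665603497, 'cy': 201.73405032978147} [[-0.838, 0.391, -0.381, -0.011], [-0.546, -0.598, 0.587, 1.011], [0.002, 0.7, 0.714, 1.18], [0.0, 0.0, 0.0, 1.0]]
oven [(0.8, [0.594, -0.241, 0.001]), (0.65, [0.529, 0.222, 0.105])]
tongue [(0.73, [0.627, -0.052, 0.164])]
hook [(0.73, [0.387, -0.244, 0.005]), (0.72, [0.528, 0.217, 0.01]), (0.58, [0.428, 0.019, 0.004])]
hook_tip [(0.83, [0.384, 0.081, 0.007]), (0.6, [0.315, -0.241, 0.003]), (0.58, [0.508, 0.609, 0.009]), (0.54, [0.531, 0.208, 0.079]), (0.24, [0.598, -0.244, 0.0])]
block [(0.98, [0.528, 0.219, -0.0]), (0.58, [0.625, -0.052, 0.164]), (0.18, [0.525, 0.218, 0.009])]
jar []
tumbler [(0.66, [0.756, 0.115, -0.001])]
shears [(0.93, [0.368, 0.459, 0.002])]
0.9
```

View pics/scene0.png

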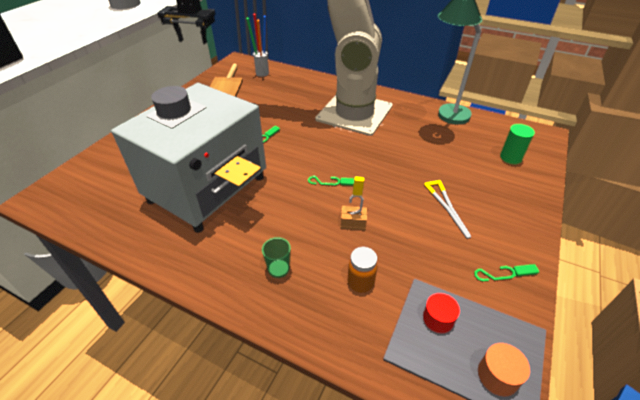

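View pics/side0.png

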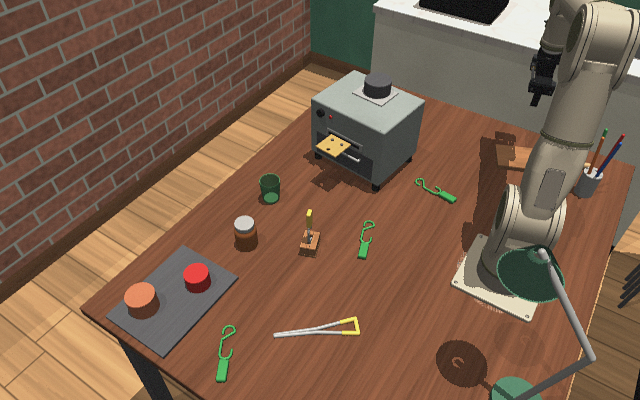

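Emit:
arm_command:
  xyz:
    - [0,0,0.04]
    - [0,0,0.08]
    - [0.02,0.03,0.12]
    - [0.04,0.06,0.16]
    - [0.06,0.1,0.2]
    - [0.08,0.13,0.23]
    - [0.1,0.16,0.23]
    - [0.38,0.69,0.23]
    - [0.38,0.69,0.23]
    - [0.38,0.69,0.23]
    - [0.38,0.69,0.23]
    - [0.38,0.69,0.23]
    - [0.38,0.69,0.23]
    - [0.38,0.69,0.23]
    - [0.38,0.69,0.23]
    - [0.38,0.69,0.23]
    - [0.38,0.69,0.23]
    - [0.38,0.69,0.23]
    - [0.38,0.69,0.23]
    - [0.38,0.69,0.23]
  rot:
    - [0,0,0]
    - [0,0,0]
    - [0,0,0]
    - [0,0,0]
    - [0,0,0.1]
    - [0,0,0.2]
    - [0,0,0.3]
    - [0,0,0.4]
    - [0,0,0.5]
    - [0,0,0.6]
    - [0,0,0.7]
    - [0,0,0.8]
    - [0,0,0.9]
    - [0,0,1.0]
    - [0,0,1.1]
    - [0,0,1.2]
    - [0,0,1.3]
    - [0,0,1.3]
    - [0,0,1.3]
    - [0,0,1.3]

```text
time: 2.57
ee_pos: [0.4864, 0.0044, 0.4511]
eef_rot: [0.718, 0.696, 0.0, 0.001]
ft_force: [1.3, -1.1, -0.2]
width: 0.0872
grip_force: 0.0
```

Run:
```python
from h import *
s=r.read_state();print(s["time"],s["ee_pos"],R.from_quat(s["eef_rot"]).as_matrix().round(3).tolist(),s["joint_positions"],s["ft_force"])
T,im=snap("wrist","wrist1.png");m=r.camera_model("wrist");print(m["fx"],m["cx"],m["cy"],np.round(T,3).tolist())
for l in ["tongue","hook","hook_tip","hook_bow","block","oven"]:
    print(l,[(round(d["conf"],2),np.round(w(T,d["at"]),3).tolist()) for d in r.spot_point(l,"wrist")])
a=cv2.imread("pics/scene0.png")[140:200,200:275]; b=cv2.imread("pics/side0.png")[125:170,305:365]
cv2.imwrite("pics/crop.png",np.hstack([cv2.resize(a,(400,320),interpolation=2),cv2.resize(b,(400,320),interpolation=2)]))
```

```text
2.5667 [0.48643512 0.00440747 0.45105598] [[0.031, 1.0, 0.002], [1.0, -0.031, -0.001], [-0.0, 0.002, -1.0]] [ 0.63617496  0.05342486 -0.76969449  1.33165156  0.03865857  1.76996752
 -0.15567448] [ 1.27220273 -1.06330237 -0.18009744]
347.4209328914216 317.78300185180655 197.24974764389785 [[1.0, 0.029, 0.007, 0.488], [-0.03, 0.961, 0.275, 0.08], [0.001, -0.275, 0.961, 0.612], [0.0, 0.0, 0.0, 1.0]]
tongue [(0.61, [0.627, -0.047, 0.167])]
hook [(0.82, [0.434, 0.021, 0.002]), (0.74, [0.39, -0.24, 0.004]), (0.64, [0.527, 0.216, 0.006])]
hook_tip [(0.92, [0.391, 0.088, 0.006]), (0.62, [0.318, -0.24, 0.006])]
hook_bow [(0.58, [0.395, 0.11, 0.008])]
block [(0.87, [0.53, 0.224, -0.006])]
oven []
```

View pics/wrist1.png

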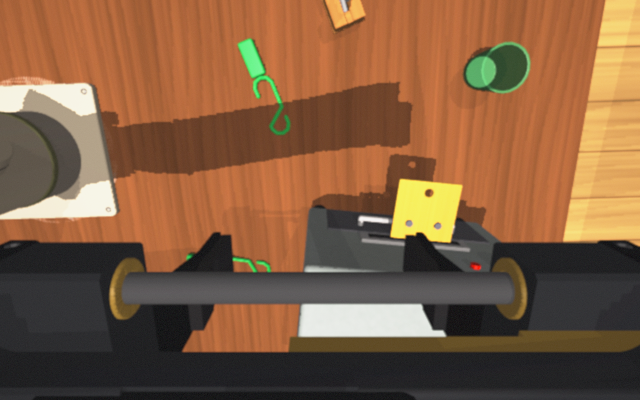

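View pics/crop.png

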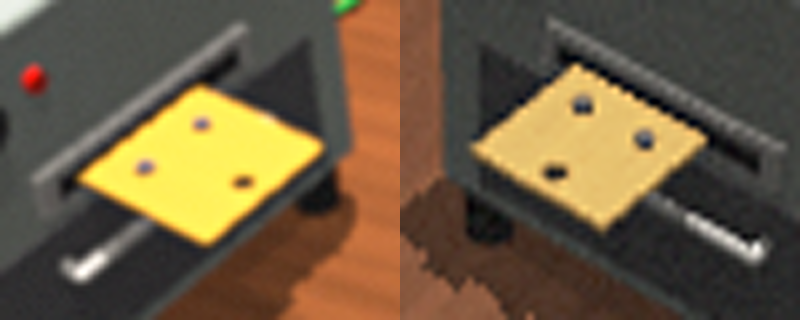

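```bash
cat >> h.py <<'E'
def ray(c,u,v,z,T=None):
    m=r.camera_model(c); T=np.array(m["T"]) if T is None else T
    d=T[:3,:3]@[(u-m["cx"])/m["fx"],-(v-m["cy"])/m["fy"],-1]; o=T[:3,3]
    return o+d*(z-o[2])/d[2]
E
python3 - <<'E'
from h import *
P={"scene":[(245.6,174.1),(260.8,167.6),(238.8,186.1)],"side":[(328.3,149.2),(335.75,157.6),(315.8,146.1)],"wrist":[(429.5,192),(398.5,179),(462,184)]}
for c in P:
    h,a,b=[ray(c,*p,.162) for p in P[c]]; e=a-b
    print(c,h.round(4),a.round(4),b.round(4),np.linalg.norm(e).round(4),"e yaw",np.arctan2(e[1],e[0]),"offset from mid along a",(h-(a+b)/2)@e/np.linalg.norm(e))
E
```

```text
scene [ 0.6361 -0.0425  0.162 ] [ 0.5966 -0.0215  0.162 ] [ 0.6818 -0.0317  0.162 ] 0.0858 e yaw 3.0217705742595524 offset from mid along a 0.0011526897433997026
side [ 0.63   -0.0478  0.162 ] [ 0.5878 -0.0253  0.162 ] [ 0.6727 -0.0389  0.162 ] 0.0859 e yaw 2.9831826268637887 offset from mid along a -0.002240502199120807
wrist [ 0.6339 -0.0495  0.162 ] [ 0.5919 -0.0303  0.162 ] [ 0.6765 -0.0398  0.162 ] 0.0852 e yaw 3.0296543107439797 offset from mid along a -0.0013510043782070241
```

Emit:
arm_command:
  xyz:
    - [0.02,0.04,-0.01]
    - [0.04,0.08,-0.02]
    - [0.042,0.11,-0.03]
    - [0.042,0.11,-0.03]
    - [0.042,0.11,-0.03]
  rot:
    - [0,0,0]
    - [0,0,0]
    - [0,0,0]
    - [0,0,0]
    - [0,0,0]

```text
time: 3.33
ee_pos: [0.5276, 0.1134, 0.4197]
eef_rot: [0.717, 0.697, -0.0, -0.001]
ft_force: [0.1, -1.4, -0.1]
width: 0.0867
grip_force: 0.0
```

Run:
```python
from h import *
s=r.read_state();print(s["time"],s["ee_pos"],R.from_quat(s["eef_rot"]).as_rotvec(),s["ft_force"])
T,im=snap("wrist","wrist2.png");print(T.round(4).tolist())
for l in ["hook","hook_tip","hook_bow","block"]:
    print(l,[(round(d["conf"],2),np.round(w(T,d["at"]),3).tolist()) for d in r.spot_point(l,"wrist")])
p=px("wrist",[.529,.22,.1]);x,y=map(int,p);print(p)
x0=max(0,min(x-100,440));y0=max(0,min(y-75,250));print(x0,y0)
cv2.imwrite("pics/crop2.png",cv2.resize(im[y0:y0+150,x0:x0+200,::-1],(800,600),interpolation=2))
```

```text
3.3333 [0.52762109 0.11341864 0.41970259] [-2.25102214e+00 -2.18992327e+00  1.50535171e-03] [ 0.14415601 -1.44569008 -0.06012792]
[[0.9996, 0.0256, 0.009, 0.5299], [-0.0271, 0.9612, 0.2746, 0.1888], [-0.0016, -0.2747, 0.9615, 0.5806], [0.0, 0.0, 0.0, 1.0]]
hook [(0.76, [0.433, 0.017, 0.002]), (0.7, [0.528, 0.22, 0.003])]
hook_tip [(0.83, [0.391, 0.085, 0.008]), (0.57, [0.53, 0.211, 0.079]), (0.53, [0.315, -0.245, 0.007])]
hook_bow [(0.76, [0.396, 0.111, 0.006]), (0.74, [0.53, 0.228, 0.106]), (0.71, [0.292, -0.221, 0.005])]
block [(0.83, [0.53, 0.222, -0.001])]
[np.float64(315.3503771416761), np.float64(70.79820097356418)]
215 0
```

View pics/crop2.png

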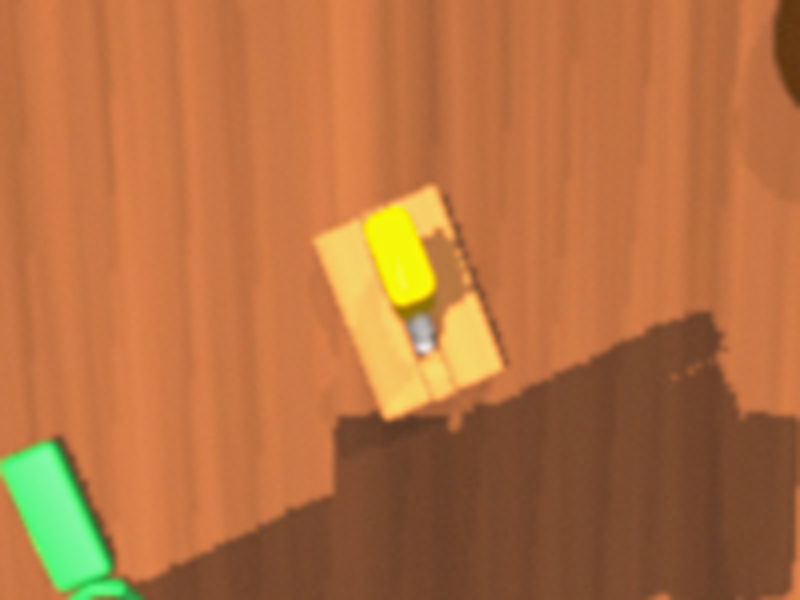

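Run:
```python
from h import *
im=cv2.imread("pics/wrist2.png"); hsv=cv2.cvtColor(im,cv2.COLOR_BGR2HSV)
c=np.array([ray("wrist",215+x/4,y/4,.042) for x,y in [(312,240),(437,185),(505,365),(386,420)]])
print(c.round(4),c.mean(0))
for a,b in ((0,3),(1,2)):
    e=c[b]-c[a];print(np.linalg.norm(e),np.arctan2(e[1],e[0]))
m=cv2.inRange(hsv,(25,200,150),(35,255,255)); m[:,:290]=0;m[120:]=0;m[:,360:]=0
pts=cv2.findNonZero(m); (u,v),wh,an=cv2.minAreaRect(pts);print(u,v,wh,an)
for z in (.14,.169):
    q=np.array([ray("wrist",*p,z) for p in cv2.boxPoints(((u,v),wh,an))]);e=[q[1]-q[0],q[2]-q[1]]
    print(z,q.mean(0),[(np.linalg.norm(k),np.arctan2(k[1],k[0])) for k in e])
```

```text
[[0.4969 0.2399 0.042 ]
 [0.5427 0.2569 0.042 ]
 [0.5663 0.1942 0.042 ]
 [0.5213 0.1759 0.042 ]] [0.53181408 0.21671587 0.042     ]
0.06850068564539699 -1.2056092258424014
0.06694634161653286 -1.211346934583984
314.3493347167969 63.43151092529297 (23.75935173034668, 12.055237770080566) 69.44395446777344
0.14 [0.52825699 0.22538381 0.14      ] [(np.float64(0.014148466171637257), np.float64(0.30204793277611797)), (np.float64(0.0266806868082923), np.float64(-1.220664004560011))]
0.169 [0.5284132  0.22280948 0.169     ] [(np.float64(0.013219642393215585), np.float64(0.3020479327761178)), (np.float64(0.024929143140481835), np.float64(-1.2206640045600092))]
```

Emit:
arm_command:
  xyz:
    - [0.001,0.035,-0.02]
    - [0.002,0.07,-0.04]
    - [0.002,0.107,-0.06]
    - [0.002,0.107,-0.1]
    - [0.002,0.107,-0.14]
    - [0.002,0.107,-0.165]
    - [0.002,0.107,-0.19]
    - [0.002,0.107,-0.215]
    - [0.002,0.107,-0.24]
    - [0.002,0.107,-0.265]
    - [0.002,0.107,-0.285]
    - [0.002,0.107,-0.293]
    - [0.002,0.107,-0.293]
    - [0.002,0.107,-0.293]
  rot:
    - [0,0,0.1]
    - [0,0,0.2]
    - [0,0,0.3]
    - [0,0,0.388]
    - [0,0,0.388]
    - [0,0,0.388]
    - [0,0,0.388]
    - [0,0,0.388]
    - [0,0,0.388]
    - [0,0,0.388]
    - [0,0,0.388]
    - [0,0,0.388]
    - [0,0,0.388]
    - [0,0,0.388]

```text
time: 4.75
ee_pos: [0.5306, 0.219, 0.1283]
eef_rot: [0.57, 0.821, 0.0, 0.0]
ft_force: [-0.6, 0.3, 0.0]
width: 0.0872
grip_force: 0.0
```

Emit:
arm_command:
  xyz:
    - [0,0,0]
    - [0,0,0]
    - [0,0,0]
    - [0,0,0]
    - [0,0,0]
    - [0,0,0]
    - [0,0,0]
    - [0,0,0]
  rot:
    - [0,0,0]
    - [0,0,0]
    - [0,0,0]
    - [0,0,0]
    - [0,0,0]
    - [0,0,0]
    - [0,0,0]
    - [0,0,0]
  grip: 0.1
  squeeze: 10

```text
time: 5.42
ee_pos: [0.53, 0.2194, 0.1274]
eef_rot: [0.57, 0.822, 0.0, 0.0]
ft_force: [0.1, -1.1, -0.6]
width: 0.0415
grip_force: 0.0
```

Emit:
arm_command:
  xyz:
    - [0,0,0]
    - [0,0,0]
    - [0,0,0]
    - [0,0,0]
    - [0,0,0]
    - [0,0,0]
    - [0,0,0]
    - [0,0,0]
    - [0,0,0]
    - [0,0,0]
  rot:
    - [0,0,0]
    - [0,0,0]
    - [0,0,0]
    - [0,0,0]
    - [0,0,0]
    - [0,0,0]
    - [0,0,0]
    - [0,0,0]
    - [0,0,0]
    - [0,0,0]
  grip: 0
  squeeze: 10

```text
time: 6.25
ee_pos: [0.53, 0.2194, 0.1274]
eef_rot: [0.57, 0.822, -0.0, -0.0]
ft_force: [-0.2, 0.5, 0.4]
width: 0.0138
grip_force: 10.0
```

Emit:
arm_command:
  xyz:
    - [0,0,0]
    - [0,0,0]
    - [0,0,0]
    - [0,0,0.01]
    - [0,0,0.03]
    - [0,0,0.06]
    - [0,0,0.1]
    - [0,0,0.14]
    - [0,0,0.17]
    - [0,0,0.18]
    - [0,0,0.18]
    - [0,0,0.18]
  rot:
    - [0,0,0]
    - [0,0,0]
    - [0,0,0]
    - [0,0,0]
    - [0,0,0]
    - [0,0,0]
    - [0,0,0]
    - [0,0,0]
    - [0,0,0]
    - [0,0,0]
    - [0,0,0]
    - [0,0,0]
  squeeze: 50

```text
time: 7.25
ee_pos: [0.53, 0.2193, 0.307]
eef_rot: [0.57, 0.822, -0.0, 0.0]
ft_force: [-0.3, -0.4, -1.7]
width: 0.0136
grip_force: 50.0
```

Emit:
arm_command:
  xyz:
    - [0.015,-0.025,0]
    - [0.035,-0.05,0]
    - [0.055,-0.08,0]
    - [0.075,-0.11,0]
    - [0.095,-0.14,0]
    - [0.114,-0.174,0]
    - [0.114,-0.174,-0.03]
    - [0.114,-0.174,-0.06]
    - [0.114,-0.174,-0.085]
    - [0.114,-0.174,-0.088]
    - [0.114,-0.174,-0.088]
    - [0.114,-0.174,-0.088]
  rot:
    - [0,0,-0.08]
    - [0,0,-0.16]
    - [0,0,-0.24]
    - [0,0,-0.32]
    - [0,0,-0.4]
    - [0,0,-0.49]
    - [0,0,-0.49]
    - [0,0,-0.49]
    - [0,0,-0.49]
    - [0,0,-0.49]
    - [0,0,-0.49]
    - [0,0,-0.49]

```text
time: 8.25
ee_pos: [0.6441, 0.0456, 0.2199]
eef_rot: [0.752, 0.659, 0.0, -0.0]
ft_force: [0.9, 0.1, -0.6]
width: 0.014
grip_force: 50.0
```

Run:
```python
from h import *
s=r.read_state();print(s["time"],s["ee_pos"],R.from_quat(s["eef_rot"]).as_matrix().round(3).tolist(),s["ft_force"])
ims=[]
for c in ("wrist","scene","side"):
    T,im=snap(c,c+"3.png")
    for l in ["tongue","hook","hook_tip","hook_bow"]:
        print(c,l,[(round(d["conf"],2),np.round(w(T,d["at"]),3).tolist()) for d in r.spot_point(l,c) if w(T,d["at"])[2]>.06])
    if c=="wrist": ims.append(cv2.resize(im[120:320,200:520],(800,500))[:,:,::-1])
p=[s["ee_pos"][0],s["ee_pos"][1]-.05,.165]
o=[]
for c in ("scene","side"):
    u,v=map(int,px(c,p));print(c,u,v)
    o.append(cv2.resize(cv2.imread(f"pics/{c}3.png")[v-50:v+50,u-33:u+34],(400,600),interpolation=2))
cv2.imwrite("pics/crop3.png",np.hstack(o))
```

```text
8.25 [0.64406615 0.04562967 0.21989044] [[0.131, 0.991, -0.0], [0.991, -0.131, 0.0], [0.0, -0.0, -1.0]] [ 0.87513492  0.08328808 -0.55770985]
wrist tongue [(0.57, [0.626, -0.045, 0.162])]
wrist hook [(0.96, [0.644, 0.043, 0.095])]
wrist hook_tip []
wrist hook_bow [(0.93, [0.647, 0.057, 0.196])]
scene tongue [(0.92, [0.625, -0.048, 0.159])]
scene hook []
scene hook_tip [(0.83, [0.641, 0.037, 0.17])]
scene hook_bow [(0.69, [0.646, 0.05, 0.196])]
side tongue [(0.53, [0.623, -0.05, 0.162])]
side hook [(0.63, [0.641, 0.045, 0.103])]
side hook_tip [(0.56, [0.638, 0.033, 0.169])]
side hook_bow [(0.59, [0.644, 0.053, 0.198])]
scene 256 179
side 317 154
```

View pics/crop3.png

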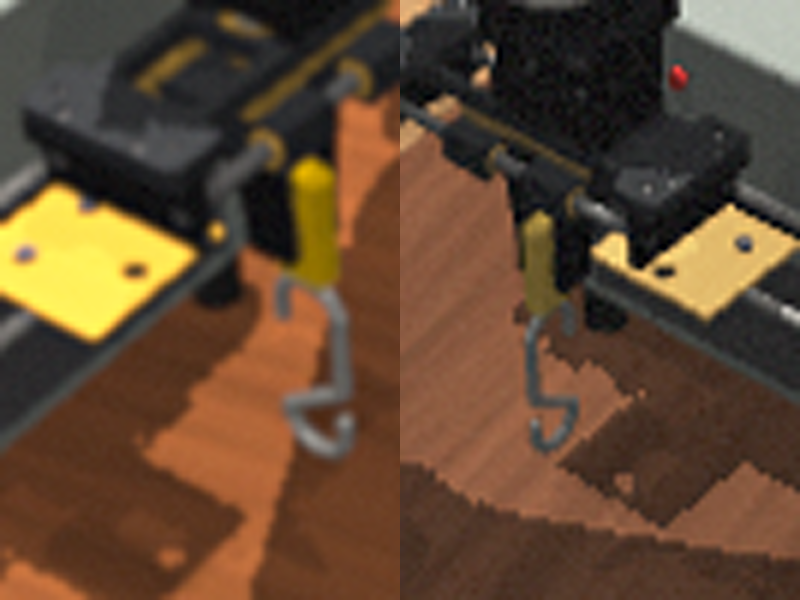

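View pics/wrist3.png

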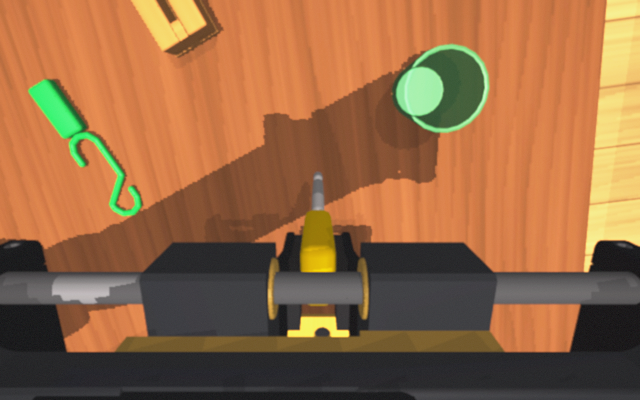

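Run:
```python
from h import *
s=r.read_state();X=np.array([-.131,-.991]);Y=np.array([.991,-.131])
print("wrist hole",ray("wrist",322,332.5,.162))
print("pred tip from wrist-frame TCP",s["ee_pos"][:2]+.015*X)
for c,t,h in (("scene",(270.4,181.5),(245.6,174)),("side",(312.1,158.7),(328.4,149.2))):
    a=ray(c,*t,.1715)[:2];b=ray(c,*h,.162)[:2];print(c,a,b,"need along X,Y",(b-a)@X,(b-a)@Y)
b=ray("wrist",322,332.5,.162)[:2]-(s["ee_pos"][:2]+.015*X);print(b@X,b@Y)
# hook plane check in wrist: grip top centre & lower bow
print(px("wrist",np.r_[s["ee_pos"][:2],.261]),px("wrist",np.r_[s["ee_pos"][:2],.1]))
print([px("wrist",np.r_[s["ee_pos"][:2]+X*k,.1]) for k in (-.0185,-.015)])
```

```text
wrist hole [ 0.63523481 -0.04457443  0.162     ]
pred tip from wrist-frame TCP [0.64207771 0.03056481]
scene [0.64063813 0.03627591] [ 0.63580045 -0.04271965] need along X,Y 0.07891833619237458 0.005554275687724276
side [0.64184896 0.02973978] [ 0.62973547 -0.04799162] need along X,Y 0.0786186877992389 -0.0018216520760009815
0.07535939843730222 0.0030619237353348115
[np.float64(317.8162249490162), np.float64(299.23348068097766)] [np.float64(317.8219880847741), np.float64(191.8598063950866)]
[[np.float64(317.81960578919336), np.float64(170.09778689944272)], [np.float64(317.8200629862274), np.float64(174.27423370534612)]]
```

Emit:
arm_command:
  xyz:
    - [-0.002,-0.02,0]
    - [-0.004,-0.04,0]
    - [-0.006,-0.055,0]
    - [-0.007,-0.067,0]
    - [-0.0077,-0.077,0]
    - [-0.0077,-0.077,0]
    - [-0.0077,-0.077,0]
    - [-0.0077,-0.077,0]
  rot:
    - [0,0,0]
    - [0,0,0]
    - [0,0,0]
    - [0,0,0]
    - [0,0,0]
    - [0,0,0]
    - [0,0,0]
    - [0,0,0]

```text
time: 9.67
ee_pos: [0.6364, -0.0302, 0.2195]
eef_rot: [0.752, 0.659, 0.0, -0.0]
ft_force: [0.6, -0.1, -1.2]
width: 0.0138
grip_force: 50.0
```

Run:
```python
from h import *
s=r.read_state();print(s["time"],s["ee_pos"],s["ft_force"])
o=[]
for c in ("scene","side"):
    T,im=snap(c,c+"4.png")
    for l in ["hook_tip","hook_bow","tongue"]:
        print(c,l,[(round(d["conf"],2),np.round(w(T,d["at"]),3).tolist()) for d in r.spot_point(l,c) if w(T,d["at"])[2]>.06])
    u,v=map(int,px(c,[.635,-.045,.165]));print(c,u,v)
    o.append(cv2.resize(im[v-30:v+30,u-20:u+20,::-1],(400,600),interpolation=2))
cv2.imwrite("pics/crop4.png",np.hstack(o))
```

```text
9.6667 [ 0.63636908 -0.03017607  0.21950312] [ 0.62615842 -0.14934255 -1.17538838]
scene hook_tip [(0.8, [0.636, -0.039, 0.169])]
scene hook_bow [(0.75, [0.635, -0.026, 0.195])]
scene tongue [(0.86, [0.624, -0.049, 0.157])]
scene 244 172
side hook_tip [(0.67, [0.632, -0.045, 0.17])]
side hook_bow [(0.59, [0.635, -0.027, 0.197])]
side tongue [(0.89, [0.627, -0.05, 0.161])]
side 326 148
```

View pics/crop4.png

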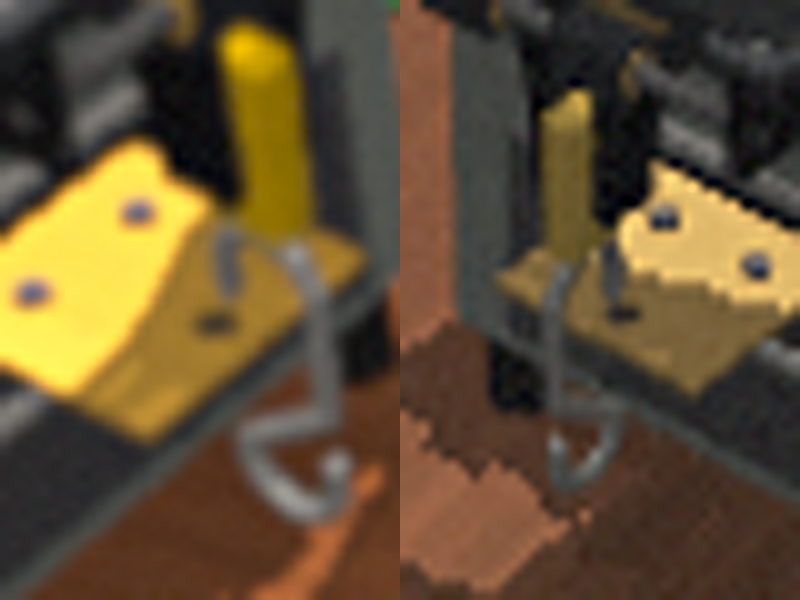

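Run:
```python
from h import *
s=r.read_state();X=np.array([-.131,-.991]);Y=np.array([.991,-.131]);z=s["ee_pos"][2]-.0484
for c,u0,v0,t,h in (("scene",224,142,(23.1,29.5),(21.5,32.2)),("side",306,118,(21.3,29.8),(22.5,31.2))):
    a=ray(c,u0+t[0],v0+t[1],z)[:2];b=ray(c,u0+h[0],v0+h[1],.162)[:2];print(c,a,b,"need X,Y",(b-a)@X,(b-a)@Y)
```

```text
scene [ 0.63408765 -0.03782093] [ 0.63657139 -0.04250335] need X,Y 0.004314908464362396 0.0030747816779124575
side [ 0.6307794 -0.0426423] [ 0.62946344 -0.04816963] need X,Y 0.005649969607037551 -0.0005800411887382182
```

Emit:
arm_command:
  xyz:
    - [0.0005,-0.002,0]
    - [0.0005,-0.0036,0]
    - [0.0005,-0.0036,-0.003]
    - [0.0005,-0.0036,-0.006]
    - [0.0005,-0.0036,-0.008]
    - [0.0005,-0.0036,-0.01]
    - [0.0005,-0.0036,-0.011]
    - [0.0005,-0.0036,-0.012]
    - [0.0005,-0.0036,-0.012]
    - [0.0005,-0.0036,-0.012]
  rot:
    - [0,0,0]
    - [0,0,0]
    - [0,0,0]
    - [0,0,0]
    - [0,0,0]
    - [0,0,0]
    - [0,0,0]
    - [0,0,0]
    - [0,0,0]
    - [0,0,0]

```text
time: 10.9
ee_pos: [0.6369, -0.0351, 0.2075]
eef_rot: [0.752, 0.659, 0.0, 0.0]
ft_force: [-0.2, 0.1, -1.2]
width: 0.0136
grip_force: 50.0
```

Emit:
arm_command:
  xyz:
    - [0,0,-0.001]
    - [0,0,-0.002]
    - [0,0,-0.003]
    - [0,0,-0.003]
    - [0,0,-0.003]
  rot:
    - [0,0,0]
    - [0,0,0]
    - [0,0,0]
    - [0,0,0]
    - [0,0,0]

```text
time: 11.32
ee_pos: [0.6368, -0.0352, 0.2043]
eef_rot: [0.752, 0.659, -0.0, -0.0]
ft_force: [0.6, 0.6, -1.9]
width: 0.0135
grip_force: 50.0
```

Emit:
arm_command:
  xyz:
    - [0,0,-0.001]
    - [0,0,-0.002]
    - [0,0,-0.003]
    - [0,0,-0.004]
    - [0,0,-0.004]
    - [0,0,-0.004]
  rot:
    - [0,0,0]
    - [0,0,0]
    - [0,0,0]
    - [0,0,0]
    - [0,0,0]
    - [0,0,0]

```text
time: 11.82
ee_pos: [0.6368, -0.0352, 0.2003]
eef_rot: [0.752, 0.659, -0.0, -0.0]
ft_force: [0.5, -0.4, -1.6]
width: 0.0135
grip_force: 50.0
```

Run:
```python
from h import *
s=r.read_state();print(s["time"],s["ee_pos"],s["ft_force"],s["torque"])
o=[]
for c in ("scene","side"):
    T,im=snap(c,c+"5.png")
    for l in ["hook_tip","hook_bow","tongue"]:
        print(c,l,[(round(d["conf"],2),np.round(w(T,d["at"]),3).tolist()) for d in r.spot_point(l,c) if w(T,d["at"])[2]>.06])
    u,v=map(int,px(c,[.635,-.045,.165]))
    o.append(cv2.resize(im[v-30:v+30,u-20:u+20,::-1],(400,600),interpolation=2))
cv2.imwrite("pics/crop5.png",np.hstack(o))
```

```text
11.8167 [ 0.63680619 -0.03517563  0.2003368 ] [ 0.46173502 -0.43993286 -1.61545368] [-0.06052207 -0.12235756 -0.02169936]
scene hook_tip [(0.77, [0.636, -0.043, 0.146])]
scene hook_bow []
scene tongue [(0.92, [0.624, -0.046, 0.158])]
side hook_tip [(0.65, [0.634, -0.049, 0.15])]
side hook_bow [(0.64, [0.636, -0.031, 0.175])]
side tongue [(0.71, [0.626, -0.05, 0.161])]
```

View pics/crop5.png

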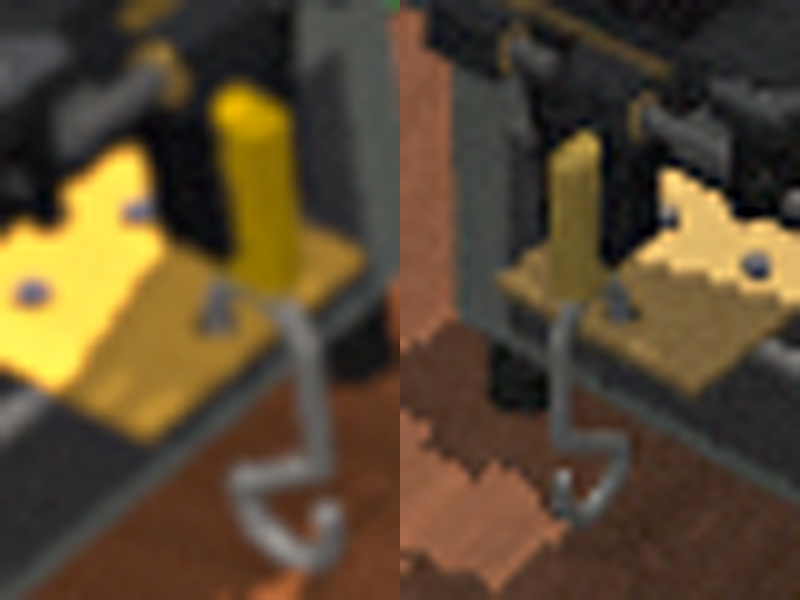

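Emit:
arm_command:
  xyz:
    - [0,0,-0.003]
    - [0,0,-0.006]
    - [0,0,-0.009]
    - [0,0,-0.011]
    - [0,0,-0.011]
    - [0,0,-0.011]
    - [0,0,-0.011]
    - [0,0,-0.011]
  rot:
    - [0,0,0]
    - [0,0,0]
    - [0,0,0]
    - [0,0,0]
    - [0,0,0]
    - [0,0,0]
    - [0,0,0]
    - [0,0,0]

```text
time: 12.88
ee_pos: [0.6369, -0.0356, 0.1896]
eef_rot: [0.752, 0.659, -0.0, 0.0]
ft_force: [-0.9, -2.4, -0.3]
width: 0.0135
grip_force: 50.0
```

Emit:
arm_command:
  xyz:
    - [0.0003,0.002,0]
    - [0.0005,0.004,0]
    - [0.0008,0.006,0]
    - [0.001,0.008,0]
    - [0.0013,0.01,0]
    - [0.0016,0.012,0]
    - [0.0018,0.014,0]
    - [0.002,0.016,0]
    - [0.0024,0.018,0]
    - [0.0026,0.02,0]
    - [0.0026,0.02,0]
  rot:
    - [0,0,0]
    - [0,0,0]
    - [0,0,0]
    - [0,0,0]
    - [0,0,0]
    - [0,0,0]
    - [0,0,0]
    - [0,0,0]
    - [0,0,0]
    - [0,0,0]
    - [0,0,0]

```text
time: 13.8
ee_pos: [0.6395, -0.0144, 0.1895]
eef_rot: [0.752, 0.659, 0.0, -0.0]
ft_force: [-1.7, -3.5, 0.2]
width: 0.0135
grip_force: 50.0
```

Emit:
arm_command:
  xyz:
    - [0.0003,0.002,0]
    - [0.0005,0.004,0]
    - [0.0008,0.006,0]
    - [0.001,0.008,0]
    - [0.0013,0.01,0]
    - [0.0016,0.012,0]
    - [0.0018,0.014,0]
    - [0.002,0.016,0]
    - [0.0024,0.018,0]
    - [0.0026,0.02,0]
    - [0.0026,0.02,0]
  rot:
    - [0,0,0]
    - [0,0,0]
    - [0,0,0]
    - [0,0,0]
    - [0,0,0]
    - [0,0,0]
    - [0,0,0]
    - [0,0,0]
    - [0,0,0]
    - [0,0,0]
    - [0,0,0]

```text
time: 14.72
ee_pos: [0.6421, 0.0056, 0.1895]
eef_rot: [0.752, 0.659, 0.0, -0.0]
ft_force: [-0.7, -2.2, 0.4]
width: 0.0136
grip_force: 50.0
```

Run:
```python
from h import *
s=r.read_state();print(s["time"],s["ee_pos"],s["ft_force"],s["torque"])
for c in ("scene","side"):
    T,im=snap(c,c+"6.png")
    for l in ["hook_tip","hook_bow","tongue"]:
        print(c,l,[(round(d["conf"],2),np.round(w(T,d["at"]),3).tolist()) for d in r.spot_point(l,c) if w(T,d["at"])[2]>.06])
```

```text
14.7167 [0.64206589 0.00559275 0.18945138] [-0.70921854 -2.22565196  0.40205477] [-0.80885919  0.17781468 -0.04043793]
scene hook_tip [(0.54, [0.64, -0.005, 0.136])]
scene hook_bow [(0.6, [0.645, 0.009, 0.164])]
scene tongue [(0.93, [0.629, -0.007, 0.157])]
side hook_tip [(0.72, [0.638, -0.005, 0.138])]
side hook_bow [(0.45, [0.643, 0.004, 0.165])]
side tongue [(0.89, [0.632, -0.008, 0.163])]
```

Emit:
arm_command:
  xyz:
    - [0.0001,0.001,0]
    - [0.0003,0.002,0]
    - [0.0004,0.003,0]
    - [0.0005,0.004,0]
    - [0.0005,0.004,0]
  rot:
    - [0,0,0]
    - [0,0,0]
    - [0,0,0]
    - [0,0,0]
    - [0,0,0]

```text
time: 15.53
ee_pos: [0.6426, 0.0088, 0.1894]
eef_rot: [0.752, 0.659, -0.0, 0.0]
ft_force: [-1.0, -3.3, -0.4]
width: 0.0138
grip_force: 50.0
```

Emit:
arm_command:
  xyz:
    - [0.0001,0.001,0]
    - [0.0003,0.002,0]
    - [0.0003,0.002,0]
  rot:
    - [0,0,0]
    - [0,0,0]
    - [0,0,0]

```text
time: 15.78
ee_pos: [0.6428, 0.0105, 0.1894]
eef_rot: [0.752, 0.659, -0.0, 0.0]
ft_force: [-1.4, -4.5, 0.6]
width: 0.0138
grip_force: 50.0
```

Emit:
arm_command:
  xyz:
    - [0.0001,0.001,0]
    - [0.0003,0.002,0]
    - [0.0003,0.002,0]
  rot:
    - [0,0,0]
    - [0,0,0]
    - [0,0,0]

```text
time: 16.03
ee_pos: [0.6429, 0.011, 0.1892]
eef_rot: [0.753, 0.658, -0.001, 0.001]
ft_force: [-2.1, -8.2, -0.3]
width: 0.0137
grip_force: 50.0
```

Emit:
arm_command:
  xyz:
    - [0.0001,0.001,0]
    - [0.0001,0.001,0]
  rot:
    - [0,0,0]
    - [0,0,0]

```text
time: 16.2
ee_pos: [0.643, 0.0111, 0.1891]
eef_rot: [0.753, 0.658, -0.002, 0.001]
ft_force: [-3.1, -10.7, -0.2]
width: 0.0136
grip_force: 50.0
```

Emit:
arm_command:
  xyz:
    - [0.0001,0.001,0]
    - [0.0001,0.001,0]
  rot:
    - [0,0,0]
    - [0,0,0]

```text
time: 16.37
ee_pos: [0.643, 0.0114, 0.189]
eef_rot: [0.753, 0.658, -0.002, 0.001]
ft_force: [-2.9, -11.6, 1.0]
width: 0.0138
grip_force: 50.0
```

Emit:
arm_command:
  xyz:
    - [-0.0002,-0.0015,0]
    - [-0.0004,-0.003,0]
    - [-0.0005,-0.0037,0]
    - [-0.0005,-0.0037,-0.001]
    - [-0.0005,-0.0037,-0.002]
    - [-0.0005,-0.0037,-0.003]
    - [-0.0005,-0.0037,-0.003]
  rot:
    - [0,0,0]
    - [0,0,0]
    - [0,0,0]
    - [0,0,0]
    - [0,0,0]
    - [0,0,0]
    - [0,0,0]

```text
time: 16.95
ee_pos: [0.6429, 0.0106, 0.1867]
eef_rot: [0.752, 0.659, -0.0, 0.0]
ft_force: [-2.6, -5.2, 4.3]
width: 0.0137
grip_force: 50.0
```

Emit:
arm_command:
  xyz:
    - [0,0,-0.0007]
    - [0,0,-0.0015]
    - [0,0,-0.0015]
  rot:
    - [0,0,0]
    - [0,0,0]
    - [0,0,0]

```text
time: 17.2
ee_pos: [0.643, 0.0106, 0.1856]
eef_rot: [0.752, 0.659, -0.0, 0.001]
ft_force: [-3.7, -5.2, 6.2]
width: 0.0133
grip_force: 50.0
```

Run:
```python
from h import *
s=r.read_state();print(s["time"],s["ee_pos"],s["ft_force"],s["torque"])
for c in ("scene","side"):
    T,im=snap(c,c+"7.png")
    for l in ["hook_tip","hook_bow","tongue"]:
        print(c,l,[(round(d["conf"],2),np.round(w(T,d["at"]),3).tolist()) for d in r.spot_point(l,c) if w(T,d["at"])[2]>.06])
```

```text
17.2 [0.64301893 0.01057136 0.18559001] [-3.74692826 -5.20890578  6.19947894] [-1.61959002  0.78150702  0.01595602]
scene hook_tip [(0.72, [0.641, 0.001, 0.133])]
scene hook_bow [(0.63, [0.642, 0.015, 0.16])]
scene tongue [(0.95, [0.628, -0.001, 0.161])]
side hook_tip [(0.59, [0.638, -0.001, 0.137])]
side hook_bow [(0.73, [0.643, 0.011, 0.165])]
side tongue [(0.7, [0.628, -0.004, 0.161])]
```

Emit:
arm_command:
  xyz:
    - [0,0,0.0015]
    - [0,0,0.003]
    - [-0.0005,-0.0008,0.003]
    - [-0.001,-0.0015,0.003]
    - [-0.001,-0.0015,0.003]
  rot:
    - [0,0,0]
    - [0,0,0]
    - [0,0,0]
    - [0,0,0]
    - [0,0,0]

```text
time: 18.02
ee_pos: [0.6422, 0.0101, 0.1882]
eef_rot: [0.752, 0.659, 0.001, 0.0]
ft_force: [0.2, -2.3, 1.0]
width: 0.0133
grip_force: 50.0
```

Emit:
arm_command:
  xyz:
    - [0,0,0]
    - [0,0,0]
    - [0,0,0]
  rot:
    - [0,0,0]
    - [0,0,0]
    - [0,0,0]
  squeeze: 5

```text
time: 18.27
ee_pos: [0.6418, 0.0102, 0.1878]
eef_rot: [0.752, 0.659, 0.0, -0.0]
ft_force: [1.0, -0.9, -0.5]
width: 0.0137
grip_force: 5.0
```

Emit:
arm_command:
  xyz:
    - [0,0,0]
    - [0,0,0]
    - [0,0,0]
    - [0,0,0]
    - [0,0,0]
    - [0,0,0]
    - [0,0,0]
    - [0,0,0]
    - [0,0,0]
    - [0,0,0]
    - [0,0,0]
    - [0,0,0]
  rot:
    - [0,0,0]
    - [0,0,0]
    - [0,0,0]
    - [0,0,0]
    - [0,0,0]
    - [0,0,0]
    - [0,0,0]
    - [0,0,0]
    - [0,0,0]
    - [0,0,0]
    - [0,0,0]
    - [0,0,0]
  grip: 0.7

```text
time: 19.27
ee_pos: [0.6419, 0.0096, 0.1879]
eef_rot: [0.752, 0.659, 0.0, 0.0]
ft_force: [0.3, 0.0, 0.8]
width: 0.0605
grip_force: 0.0
```

Run:
```python
from h import *
s=r.read_state();print(s["time"],s["ee_pos"],s["ft_force"],s["width"])
o=[]
for c in ("scene","side"):
    T,im=snap(c,c+"8.png")
    for l in ["hook","hook_tip","hook_bow","tongue"]:
        print(c,l,[(round(d["conf"],2),np.round(w(T,d["at"]),3).tolist()) for d in r.spot_point(l,c) if w(T,d["at"])[2]>.03])
    u,v=map(int,px(c,[.638,0.005,.165]))
    o.append(cv2.resize(im[v-45:v+45,u-30:u+30,::-1],(400,600),interpolation=2))
cv2.imwrite("pics/crop8.png",np.hstack(o))
```

```text
19.2667 [0.64185487 0.00960771 0.1879159 ] [0.2595936  0.02643935 0.75606016] 0.06047579161949306
scene hook [(0.7, [0.638, -0.005, 0.068])]
scene hook_tip [(0.55, [0.642, -0.005, 0.137])]
scene hook_bow [(0.7, [0.638, 0.009, 0.16])]
scene tongue [(0.73, [0.632, -0.001, 0.16]), (0.63, [0.642, -0.009, 0.135])]
side hook [(0.54, [0.638, -0.011, 0.069])]
side hook_tip [(0.48, [0.636, -0.009, 0.138])]
side hook_bow [(0.47, [0.642, 0.01, 0.162])]
side tongue [(0.77, [0.632, -0.006, 0.162])]
```

View pics/crop8.png

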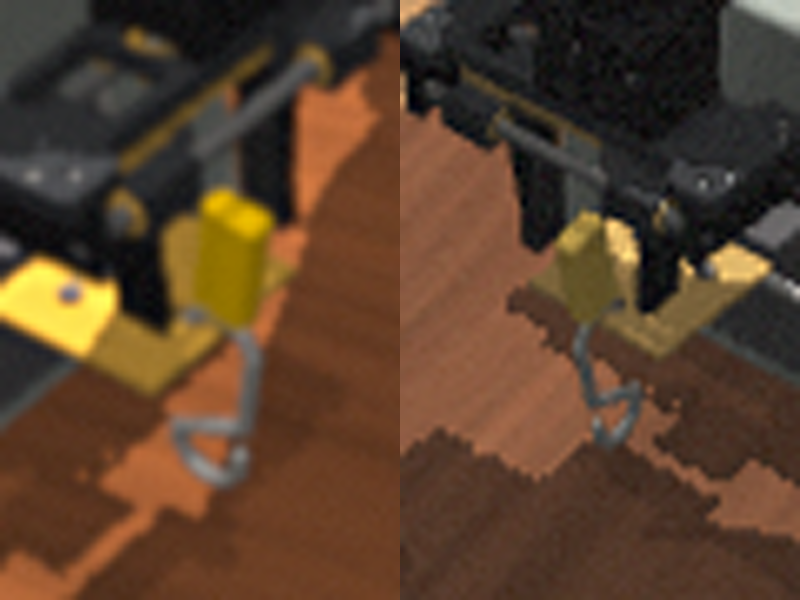

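Emit:
arm_command:
  xyz:
    - [0,0,0.005]
    - [0,0,0.015]
    - [0,0,0.03]
    - [0,0,0.05]
    - [0,0,0.07]
    - [0,0,0.1]
    - [0,0,0.13]
    - [0,0,0.16]
    - [0,0,0.16]
    - [0,0,0.16]
    - [0,0,0.16]
    - [0,0,0.16]
    - [0,0,0.16]
    - [0,0,0.16]
    - [0,0,0.16]
    - [0,0,0.16]
    - [0,0,0.16]
    - [0,0,0.16]
    - [0,0,0.16]
    - [0,0,0.16]
  rot:
    - [0,0,0]
    - [0,0,0]
    - [0,0,0]
    - [0,0,0]
    - [0,0,0]
    - [0,0,0]
    - [0,0,0]
    - [0,0,0]
    - [0,0,0]
    - [0,0,0]
    - [0,0,0]
    - [0,0,0]
    - [0,0,0]
    - [0,0,0]
    - [0,0,0]
    - [0,0,0]
    - [0,0,0]
    - [0,0,0]
    - [0,0,0]
    - [0,0,0]
  grip: 1

```text
time: 21.43
ee_pos: [0.6418, 0.0096, 0.3479]
eef_rot: [0.752, 0.659, 0.0, 0.0]
ft_force: [-0.0, -0.8, 0.7]
width: 0.0871
grip_force: 0.0
```

Run:
```python
from h import *
for k in range(2):
  for c in ("scene","side"):
    T,im=snap(c,f"{c}9{k}.png")
    for l in ["hook","hook_tip","hook_bow","tongue"]:
        print(c,l,[(round(d["conf"],2),np.round(w(T,d["at"]),3).tolist()) for d in r.spot_point(l,c) if w(T,d["at"])[2]>.03])
for c in ("scene","side"):
    d=cv2.absdiff(cv2.imread(f"pics/{c}90.png"),cv2.imread(f"pics/{c}91.png"));u,v=map(int,px(c,[.64,0,.16]));print(d[v-45:v+45,u-40:u+40].mean(),d.mean())
```

```text
scene hook [(0.8, [0.64, -0.008, 0.068])]
scene hook_tip [(0.76, [0.642, -0.009, 0.135]), (0.57, [0.63, -0.002, 0.159])]
scene hook_bow [(0.87, [0.641, 0.013, 0.162])]
scene tongue [(0.92, [0.632, -0.0, 0.158])]
side hook [(0.76, [0.641, -0.014, 0.066])]
side hook_tip [(0.45, [0.637, -0.009, 0.139])]
side hook_bow [(0.44, [0.644, 0.007, 0.161])]
side tongue [(0.95, [0.635, -0.005, 0.164])]
scene hook [(0.89, [0.643, -0.007, 0.069])]
scene hook_tip []
scene hook_bow [(0.78, [0.64, 0.014, 0.159])]
scene tongue [(0.68, [0.628, -0.0, 0.16])]
side hook [(0.68, [0.638, -0.012, 0.066])]
side hook_tip [(0.67, [0.635, -0.01, 0.14])]
side hook_bow [(0.76, [0.641, 0.009, 0.162]), (0.18, [0.631, -0.007, 0.166])]
side tongue [(0.78, [0.631, -0.002, 0.164])]
1.3935648148148148 1.2551276041666666
2.4880555555555555 2.16666015625
```

```bash
python3 -c "
from bench import r
print(r.close_job())"
```

```text
the job is handed in; nothing more can be done
None
```

The damper is drawn out to its stop and the hook is left hanging at rest in the tongue's hole. The gripper has let go and stands clear above it. The job is handed in at about 22 s; no verdict came back.

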